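Let the jacked end of a desk shelf down onto its riser

ROBOT

A 6-joint arm with a two-finger parallel gripper is mounted at the origin on the work surface. World frame = base frame: x ahead of the robot, y to its left, z up, the work surface at z = 0. Lengths are in mm, angles in rad, forces in N, time in s.
With the tool pointing down it reaches from about 275 to 825 mm from the base axis. Payload 5.2 kg.
Tool frame: the origin (TCP) lies midway between the tips of the shut fingers; the grasp point (between the pads) lies robot.grip_point_offset behind it (robot.grip_point_offset is the distance from the TCP to the grasp point, in mm); z points along the fingers, y is the direction in which the jaws open and shut (so a half turn about z gives the same grasp; the last joint's range is limited). The gripper opens to 93 mm and grips with 3 to 60 N. Pads are 15 mm wide; open, the fingers measure 128 mm over their backs; the gripper's body (75 mm by 188 mm) begins 65 mm behind the grasp point.
Start: joints at [1.034, 0.259, 1.535, -0, 1.348, -0.203], TCP at [180.178, 519.655, 218.653] pointing down, gripper open.
Joint ranges: [-3.14, 3.14], [-0.91, 2.08], [0.19, 2.58], [-1.22, 4.36], [0.22, 2.71], [-3.12, 3.12]. Speed limits (rad/s): [2.57, 2.57, 3.14, 3.14, 3.14, 3.14].

INTERFACE

Orientations are given as a unit quaternion [x, y, z, w].
In Python, from workcell import robot gives the robot as it stands. The module is installed in compiled form; this text tells all that it offers. Calls block until the motion is done:
- robot.move_to(position, orientation): joint-space move of the TCP to a pose.
- robot.move_l(position, ori=None, speed=150, force_limit=None): straight line of the TCP; ori=None keeps the orientation; speed is the mean speed in mm/s. With force_limit (N) it stops when the force on the tool has changed by that much, and returns True; else False.
- robot.movej(angles): joint-space move.
- robot.set_gripper(opening, grasp_force=None): finger opening in mm; grasp_force is the grip in N (None keeps the last); returns when the fingers have stopped.
- robot.hold(seconds).
- robot.inverse_kinematics(position, orientation): joint angles nearest the present ones, or None.
- robot.state(): the state.
- robot.camera(name): name is "side" or "top" or "wrist"; returns a dict with "pixels" (384x512x3 uint8, red, green, blue), "depth" (384x512 float32, mm along the optical axis (not along the pixel's ray), 0 where there is no reading), "fx", "fy", "cx", "cy" (pixels), "k1" (the pictures are not rectified: a ray, as slopes to the right and down, at radius r is drawn at 1 + k1 r^2 times it, then the intrinsics apply), "R" (3x3) and "t" (3): a world point X has camera coordinates R X + t. Camera axes: x right, y down, z forward; pixel columns grow to the right and rows downward; lengths in mm; the calibration is good to about 2 mm. A picture is of the moment at which its call begins.
A pose or a line that the arm cannot do raises robot.IKError and nothing moves.
- robot.job_done(): hands the job in, once; it reports no verdict.
Trained networks look in the newest picture that a camera, given by its name, has taken for a name from the list of things; names that differ only in an ending like _2 or _b are one class to them, and where a whole thing is asked for, a point or a joint stands for the part that bears it (a point fixed in the world has none). Each returns a list of dicts, best first, with "conf" (0 to 1); they miss things now and then, are a little off and sometimes report something else, mostly with a low value. They report only what shows in the picture. A call takes as long as a camera call. They do not tell look-alikes from the thing itself.
- robot.search_frame(label, camera): "extent" ([left, top, right, bottom] in pixels, round what is visible of it).
- robot.outline_of(label, camera): "pixels" (384x512 bool, what is visible of it) and "extent" ([left, top, right, bottom] in pixels, round what is visible of it).
The state is a dict: "time_s": time; "q": joint angles; "qd": joint speeds; "tau": joint torques, N m; "tool_pos": TCP position; "tcp_rot": TCP orientation; "ft_force": force on the tool from outside, world axes, zero at the start; "ft_torque": the same for the moment, N m; "opening": finger opening in mm.
Only numpy, scipy, OpenCV 4.12 (cv2) and the standard library are available. Lean on these libraries where they do the work, as an engineer would, in place of code of your own. Each camera call takes 0.05 s, during which the arm holds its last target.

TASK

The right-hand end of the desk shelf is held up on a bottle jack: slide the loose 60 mm high wooden riser block in from the front, lengthways and square under the raised side panel, centred below its edge and with at least half of the block's length under it. Then turn the jack's release valve anticlockwise by its T-bar, only a crack, so that the panel sinks slowly onto the riser, the ram never moving faster than 2 cm a second. Once the panel stands on the riser, open the valve further until the ram has dropped clear of the shelf, then shut it and nip it up on its seat, holding the T-bar down for a moment with some 15 to 20 N (at least 12, never more than 25 N), and leave everything else on the desk where it was.

Things in the scene. Friction and masses are not known exactly. Their poses are not given: they have to be found in the camera images.
- station: Frame of the wooden desk shelf (two 18 mm side panels 200 mm high and 620 mm apart, 18 mm board on top, 170 mm deep, books on it). Origin on the desk straight below the front lower edge of the right panel, mid-thickness; x points back along that panel, y to the left along the shelf, z up. The left panel, at y = 0.62, already stands on a fixed 60 mm riser.
- foot (a point): Front lower edge of the raised right side panel, mid-thickness. At the start 34 to 50 mm above its final height of 60 mm. The bottom edge, 18 mm thick, runs 170 mm back from here along station x. The whole shelf tilts about its left foot.
- riser: Loose block of light wood, 110 mm along its x, 50 mm along y, 60 mm high, 0.24 kg; origin at the centre of its underside. Lies free on the desk in one of three places. Take it 30 mm from one end, so that the gripper stays in front of the shelf, then push its near end face to slide it home.
- jack: Grey hydraulic bottle jack fixed under the front of the shelf board, on a plywood pad. Origin on the desk under the ram; x points back, y to the left. Base 110 x 90 mm, barrel 68 mm across up to z 0.18, pump socket on the right front up to z 0.095 and 76 mm in front of the ram. The release valve sticks out at the front left, 118 mm before the ram.
- ram (a joint): How far the ram has sunk from its top position, m (grows downwards); 0.002 to 0.014 at the start, about 0.04 when the panel stands on a 60 mm riser. By its own weight, unloaded, it sinks at up to 6 mm/s when the valve is wide open.
- saddle (a point): Top of the ram, where it bears on the underside of the shelf board.
- valve (a joint): Release valve, rad: 0 = shut on its hard seat, grows anticlockwise as seen from the front, stop at 1.1. Under 0.12 nothing passes; the shelf starts to sink somewhere between 0.15 and 0.85, differing each time, and speeds up some 2 to 3 mm/s per 0.02 rad beyond; only near the open end (0.7 to 1.05) does the unloaded ram sink too. Stiff: takes 4 to 8 N at a bar end, stays where left.
- spindle (a point): Middle of the valve's T-bar, on the valve's axis, 42 mm above the desk; the axis is level along jack x. The T-bar crosses it: steel, 8 mm thick, 80 mm between the centres of its 12 mm ball ends.
- bar_left (a point): Centre of the T-bar's left ball end (12 mm ball, 40 mm from the axis). With the valve shut the bar slopes 0.45 rad and this end is the high one, at about z 0.059. Pressing it down opens the valve; the bar is level at 0.45 rad.
- bar_right (a point): Centre of the T-bar's right ball end (12 mm ball, 40 mm from the axis); low, at about z 0.025, with the valve shut. Pressing it down shuts the valve; the seat is hard, so the force rises steeply there.
- low_block: Bystander: wood offcut 110 x 50 mm, only 30 mm high; not the riser. Origin at the centre of its underside.
- tape_roll: Bystander: clear ring of tape, 100 mm across, 45 mm high, lying flat. Origin at the centre of its underside.
- mug: Bystander: white mug, 82 mm across, 95 mm high. Origin at the centre of its underside.
- jack_handle: Bystander: the jack's pump handle, a dark rod 260 mm long and 17 to 19 mm thick, lying along its x. Origin under its middle.
- screwdriver: Bystander: screwdriver 190 mm long, lying under the shelf along its x. Origin under its middle.
- power_brick: Bystander: black power adapter 110 x 48 x 30 mm under the shelf. Origin at the centre of its underside.
Things that resemble listed ones, but are neither listed nor needed, are in the scene too. What is shaped like the riser but red or yellow is not meant.

How it is judged (in metres and radians):
On the way, in this order (a step that is already met when the one before it is completed fails the run):
1. the riser lies square under the raised panel, at least half of its length under it (x of riser in the frame of station between -0.002 and 0.09 m and y of riser in the frame of station between -0.016 and 0.016 m and angle between the x axis of riser and the x axis of station, either way round below 0.2 rad and angle between riser's own z axis and vertical below 0.05 rad and height (world z) of foot above 0.075 m), for 0.2 s.
2. the panel has come down onto the riser and the jack no longer carries it (contact force between riser and shelf above 10 N and contact force between ram and shelf below 1 N and value of joint valve above 0.05 rad), for 0.2 s.
3. the release valve is shut and nipped up on its seat with at least 12 N on the T-bar (value of joint valve below 0.03 rad and contact force between the fingers and valve above 12 N), for 0.2 s.
At the end, for the whole second after the job is handed in: Riser square (0.22 rad) under the right panel, at least half its length under it and its middle line within 18 mm of the panel's; panel's foot 60 mm up within 7 mm, standing on the riser (over 10 N) and off the ram (under 1 N); valve shut within 0.03 rad; riser at rest (x of riser in the frame of station between -0.004 and 0.09 m and y of riser in the frame of station between -0.018 and 0.018 m and angle between the x axis of riser and the x axis of station, either way round below 0.22 rad and contact force between riser and shelf above 10 N and contact force between ram and shelf below 1 N and height (world z) of foot between 0.053 and 0.067 m and value of joint valve below 0.03 rad and linear speed of riser below 0.01 m/s); the robot touches nothing.
It fails at once if the ram sinks faster than 20 mm/s (velocity of joint ram above 0.02 m/s).
It fails at once if the valve's T-bar is pushed harder than 25 N (contact force between any of the fingers, the arm and valve above 25 N).
It fails at once if the shelf comes down below the riser's height (height (world z) of foot below 0.048 m).
It fails at once if another thing on the desk is knocked more than 30 mm from its place (distance of any of low_block, tape_roll, mug, jack_handle, screwdriver, power_brick from where it was at the start of the episode above 0.03 m).
It also fails if it takes over 72 s, if anything falls off the work surface, if the arm or the gripper's body presses on something with over 40 N, if the wrist force passes 120 N, or if a joint passes its speed limit or range.

## Working session

There is one attempt and no reset: what is moved stays moved. The work goes in short steps, each a Python script; the robot and the scene stay as the last script left them, time stands still between calls to the robot, and variables do not carry over. Pictures are saved under pics/ and viewed, and the job is handed in when it is done.

```bash
ls; mkdir -p pics; cat > h.py <<'E'
import numpy as np, cv2
from workcell import robot
def snap(cam,name,scale=1.5):
    c=robot.camera(cam); im=cv2.cvtColor(c["pixels"],cv2.COLOR_RGB2BGR)
    cv2.imwrite(f"pics/{name}.png",cv2.resize(im,None,fx=scale,fy=scale,interpolation=cv2.INTER_CUBIC)); np.savez(f"pics/{name}.npz",**c); return c
def cloud(c):
    h,w=c["depth"].shape
    u,v=np.meshgrid(np.arange(w),np.arange(h))
    K=np.array([[c["fx"],0,c["cx"]],[0,c["fy"],c["cy"]],[0,0,1.]])
    xd=(u-c["cx"])/c["fx"]; yd=(v-c["cy"])/c["fy"]
    x,y=xd.copy(),yd.copy()
    for _ in range(10):
        f=1+c["k1"]*(x*x+y*y); x=xd/f;y=yd/f
    P=np.stack([x,y,np.ones_like(x)],-1)*c["depth"][...,None]
    X=(P-c["t"])@c["R"]
    X[c["depth"]<=0]=np.nan
    return X
def proj(c,X):
    p=c["R"]@np.asarray(X,float)+c["t"]; x,y=p[0]/p[2],p[1]/p[2]; f=1+float(c["k1"])*(x*x+y*y)
    return np.array([c["fx"]*x*f+c["cx"],c["fy"]*y*f+c["cy"]])
def load(n): return {k:v for k,v in np.load(f"pics/{n}.npz").items()}
E
python3 - <<'E'
from h import *
for n in ("side","top","wrist"):
    c=snap(n,n+"0"); print(n,c["R"].round(3).tolist(),c["t"],c["fx"],c["k1"], "campos",-c["R"].T@c["t"])
s=robot.state(); print(s, robot.grip_point_offset)
E
```

```text
pics
side [[-0.728, -0.686, 0.013], [-0.53, 0.55, -0.645], [0.435, -0.476, -0.764]] [ 382.67293352  414.10157758 1126.29067501] 361.6691915510066 -0.06240756345993178 campos [   7.53818048  571.28965759 1122.50642679]
top [[-0.001, -1.0, 0.007], [-0.988, -0.0, -0.154], [0.154, -0.007, -0.988]] [ -22.72742539  560.17276227 1376.87555607] 425.8039864966458 -0.13988354090828517 campos [ 341.975322    -12.44502147 1446.71847882]
wrist [[0.328, 0.945, -0.001], [0.903, -0.313, 0.293], [0.277, -0.097, -0.956]] [-549.30033247  -34.84283469  392.08277201] 332.3412656841917 0.028072953176543878 campos [103.13016332 546.16667072 384.36950411]
{'time_s': 0.15, 'q': array([ 1.03419523e+00,  2.59166876e-01,  1.53579548e+00, -1.62230617e-06,
        1.34799764e+00, -2.02781565e-01]), 'qd': array([-0.00024578, -0.00167268, -0.00376234, -0.00041995,  0.00020331,
        0.00040167]), 'tau': array([ 1.03097616e-03, -4.37650037e+01, -2.84232509e+01,  7.18298927e-02,
        3.79837293e-02, -6.18802392e-05]), 'tool_pos': array([179.96886653, 519.29706399, 218.02790886]), 'tcp_rot': array([ 1.66135643e-01,  9.86102673e-01, -6.37764972e-04, -2.46290800e-04]), 'ft_force': array([ 0.08821918,  0.40525101, -0.55035721]), 'ft_torque': array([ 0.02225349,  0.00370628, -0.04215746]), 'opening': 93.06501653407308} 18.8
```

View pics/side0.png

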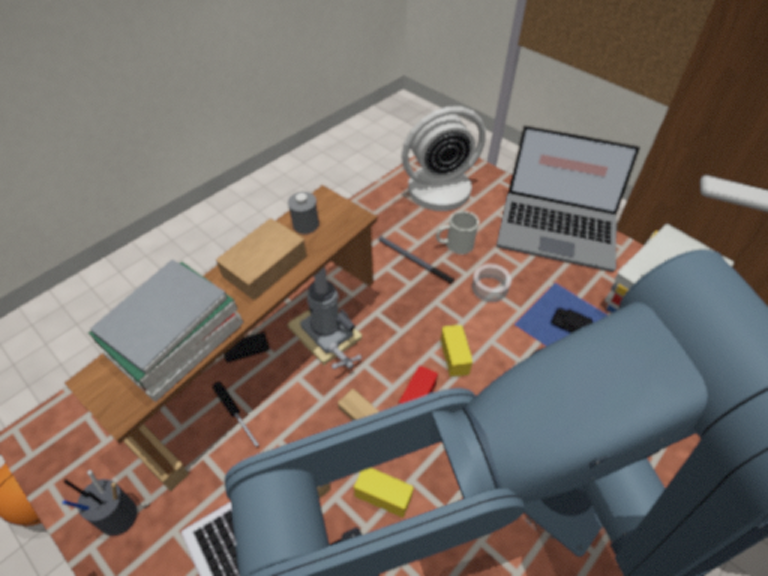

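View pics/top0.png

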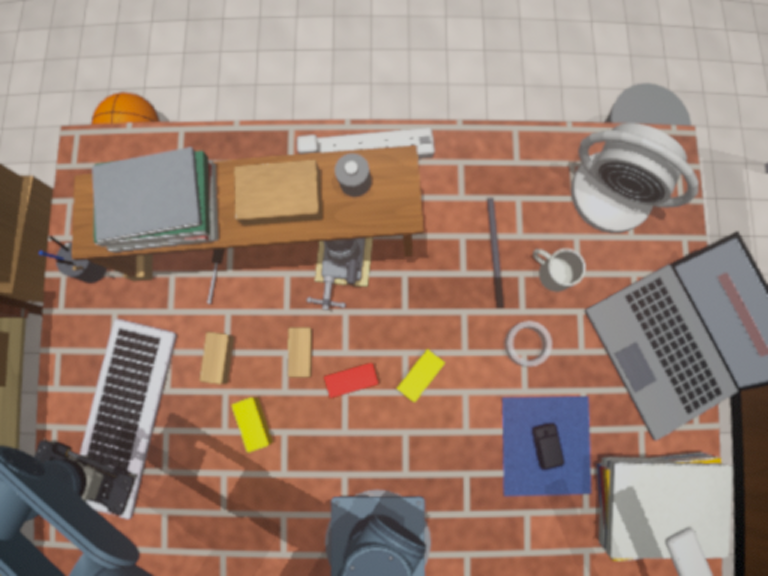

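View pics/wrist0.png

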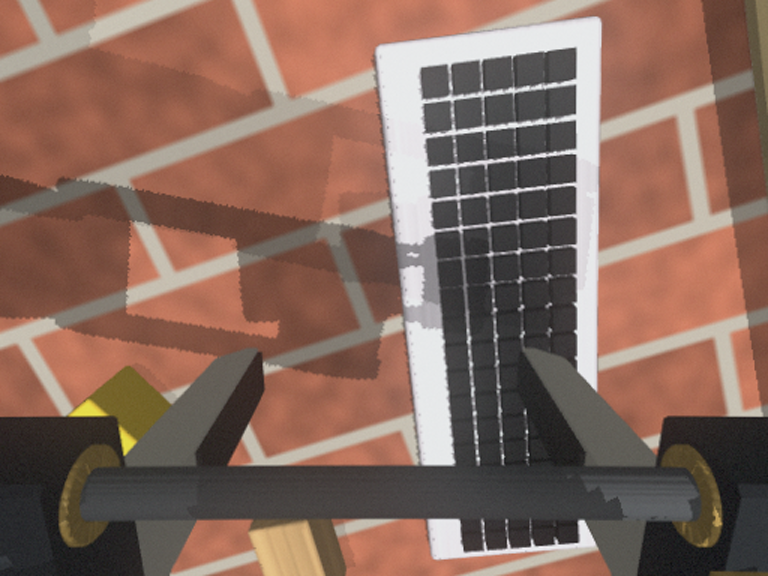

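Top picture (768x576): wood blocks at (215,358) and (299,352), both riser candidates. The red block at (351,380) and the yellow ones at (250,424) and (421,376) are ruled out by colour. The jack is at (345,255), the T-bar at about (325,303), and the raised panel end at about (408,245). Next I measure the heights.

```bash
cat > m1.py <<'E'
from h import *
from workcell import robot
robot.camera("top"); c=load("top0"); X=cloud(c)
for lab in ("riser","low_block","jack","valve","foot","tape_roll","mug","jack_handle","screwdriver","power_brick"):
    for r in robot.outline_of(lab,"top")[:4]:
        m=r["pixels"]; P=X[m]; P=P[~np.isnan(P[:,0])]
        if len(P)<5: continue
        z=np.percentile(P[:,2],90)
        T=P[np.abs(P[:,2]-z)<8][:,:2].astype(np.float32)
        rect=cv2.minAreaRect(T)
        print(lab,round(r["conf"],2),(np.array(r["extent"])*1.5).round(),"z90",z.round(1),"med",np.median(P,0).round(1),"rect",np.round(rect[0],1),np.round(rect[1],1),round(rect[2],1))
i=c["pixels"]
cv2.imwrite("pics/crop0.png",cv2.resize(cv2.cvtColor(i[120:280,100:300],cv2.COLOR_RGB2BGR),None,fx=4,fy=3.6*1.0,interpolation=cv2.INTER_CUBIC))
E
python3 m1.py
```

```text
riser 0.85 [395. 347. 442. 402.] z90 62.6 med [366.5 -93.   58.8] rect [366.9 -94.4] [ 49.9 109.7] 52.9
riser 0.84 [201. 330. 235. 388.] z90 62.2 med [404.3 352.   57.5] rect [403.9 359. ] [ 52.6 107.3] 82.8
riser 0.81 [323. 362. 376. 396.] z90 63.2 med [357.   57.6  59.1] rect [356.9  57.6] [ 49.2 107.7] 16.2
riser 0.78 [233. 397. 273. 452.] z90 62.6 med [262.4 270.2  58.5] rect [260.7 275. ] [109.8  51.9] 19.4
low_block 0.92 [294. 331. 309. 375.] z90 32.7 med [419.8 172.1  28.7] rect [418.5 174.5] [110.3  48.2] 0.8
jack 0.98 [315. 234. 366. 311.] z90 175.3 med [610.2  77.1  46.2] rect [624.9  73.3] [29.9 62.3] 4.8
valve 0.43 [315. 282. 337. 310.] z90 52.5 med [532.1 111.4  47.4] rect [540.7 112.7] [32.5 49. ] 52.5
foot 0.58 [ 74. 149. 426. 273.] z90 380.5 med [673.  252.8 318.2] rect [699.1 261.5] [143.7 495.8] 8.6
tape_roll 0.63 [504. 323. 552. 367.] z90 46.8 med [ 432.1 -337.    41.6] rect [ 435.1 -335.3] [100.9  95.7] 76.2
mug 0.77 [537. 250. 580. 293.] z90 88.6 med [ 605.3 -417.    37.4] rect [ 597.6 -412.5] [77.8 79. ] 8.6
jack_handle 0.66 [487. 196. 503. 309.] z90 19.3 med [ 645.1 -270.1   14.1] rect [ 649.2 -269.6] [256.2  16.2] 4.1
power_brick 0.61 [ 75. 143. 420. 283.] z90 380.4 med [671.2 264.5 313.2] rect [700.  261.6] [145.4 495.8] 8.6
```

View pics/crop0.png

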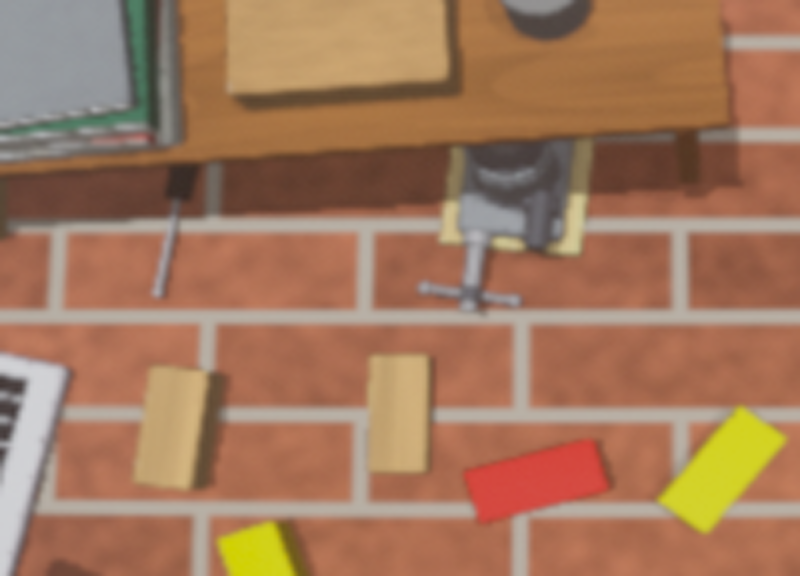

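The riser is the left wood block at crop (178,428) / top (215,358): it measures 60 mm high. The other one at (299,352) is 30 mm, so it's low_block. Next I fit the shelf and look at its right foot and valve with the wrist camera.

```bash
cat > m2.py <<'E'
from h import *
from scipy.spatial.transform import Rotation as Rn
def ori(yaw,tilt=0):
    # tool down, tool x... jaws along y when yaw=0; tilt>0 leans z toward +x
    return (Rn.from_euler('z',yaw)*Rn.from_euler('y',-tilt)*Rn.from_matrix(np.array([[1.,0,0],[0,-1,0],[0,0,-1]]))).as_quat()
if __name__=="__main__":
    print(Rn.from_quat(robot.state()["tcp_rot"]).as_matrix().round(2))
    c=load("top0"); X=cloud(c)
    for s in (1,-1):
      for t in (0.0,0.5,0.9):
        for p in ([380,0,260],[330,-20,280]):
          for yaw in (0,):
            q=ori(yaw,t)
            if s<0: q=(Rn.from_quat(q)*Rn.from_euler('z',np.pi)).as_quat()
            r=robot.inverse_kinematics(p,q); print(s,t,p,None if r is None else np.round(r,2))
E
python3 m2.py
```

```text
[[-0.94  0.33  0.  ]
 [ 0.33  0.94  0.  ]
 [ 0.    0.   -1.  ]]
1 0.0 [380, 0, 260] [-0.3  -0.09  1.82 -0.    1.41  1.27]
1 0.0 [330, -20, 280] [-0.4  -0.2   1.86 -0.    1.48  1.17]
1 0.5 [380, 0, 260] [-0.57 -0.47  2.17  0.31  1.03  0.89]
1 0.5 [330, -20, 280] [-0.92 -0.64  2.18  0.41  1.3   0.6 ]
1 0.9 [380, 0, 260] None
1 0.9 [330, -20, 280] None
-1 0.0 [380, 0, 260] [-0.3  -0.09  1.82 -0.    1.41 -1.87]
-1 0.0 [330, -20, 280] [-0.4  -0.2   1.86 -0.    1.48 -1.97]
-1 0.5 [380, 0, 260] [-0.57 -0.47  2.17  0.31  1.03 -2.25]
-1 0.5 [330, -20, 280] [-0.92 -0.64  2.18  0.41  1.3  -2.54]
-1 0.9 [380, 0, 260] None
-1 0.9 [330, -20, 280] None
```

```bash
cat >> h.py <<'E'
from scipy.spatial.transform import Rotation as Rn
def ori(yaw,tilt=0):
    return (Rn.from_euler('z',yaw)*Rn.from_euler('y',-tilt)*Rn.from_matrix(np.array([[-1.,0,0],[0,1,0],[0,0,-1]]))).as_quat()
E
python3 - <<'E'
from h import *
robot.move_to([400,10,260],ori(0,0.45))
c=snap("wrist","wrist1"); 
c=snap("top","top1"); c=snap("side","side1")
print(robot.state()["time_s"],robot.state()["tool_pos"])
E
```

```text
2.8417 [400.1469093   10.45812471 260.01379127]
```

View pics/wrist1.png

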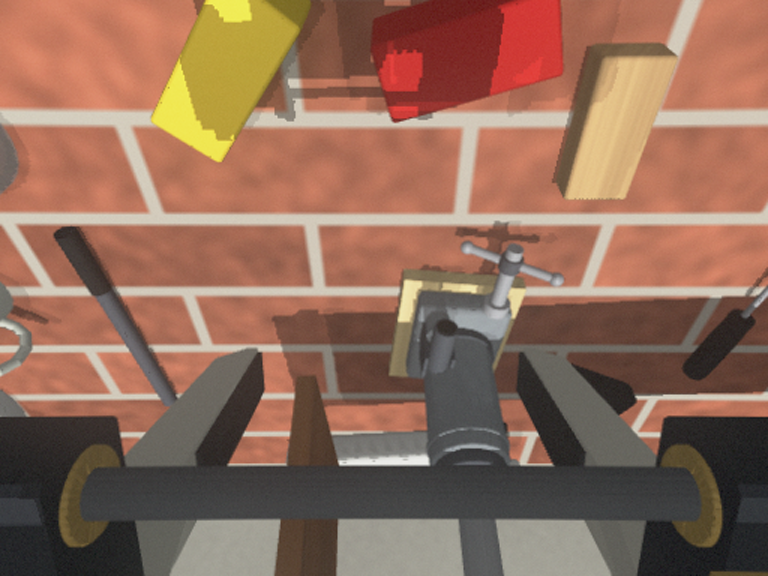

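View pics/side1.png

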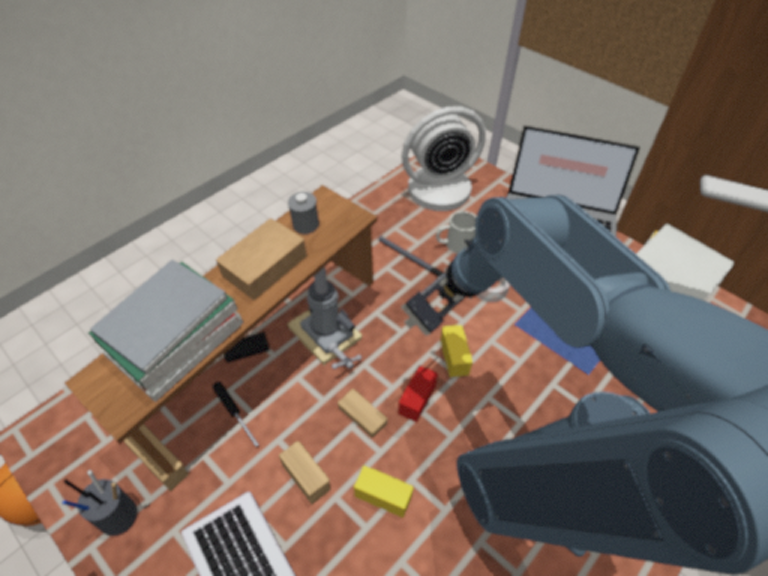

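Wrist picture (upside down, image right = +y): T-bar balls at (467,247) for the right end and (557,280) for the left, hub at (511,262). The panel's front lower edge is at about (305,378) and low_block at (615,120).

```bash
python3 - <<'E'
from h import *
c=load("wrist1"); X=cloud(c)
def at(u,v,r=3):
    u,v=int(u/1.5),int(v/1.5); P=X[v-r:v+r+1,u-r:u+r+1].reshape(-1,3); P=P[~np.isnan(P[:,0])]; return P[P[:,2]>np.percentile(P[:,2],60)].mean(0).round(1)
for n,p in dict(R=(467,247),L=(557,280),hub=(511,262),foot=(306,385),pump=(447,327)).items(): print(n,at(*p,2))
# panel points
print("panel rows")
for v in range(248,300,4):
    row=X[v,170:245]; m=(~np.isnan(row[:,0]))&(row[:,2]>40)&(row[:,2]<290)
    cols=np.where(m)[0]+170
    if m.any(): print(v,cols.min(),cols.max(),row[m][0].round(0),row[m][len(row[m])//2].round(0),row[m][-1].round(0))
ct=load("top1"); T=cloud(ct)
m=(T[...,2]>240)&(T[...,2]<345)&(T[...,0]>500)&(T[...,1]<70)&(T[...,1]>-150)
P=T[m]; A=np.c_[P[:,:2],np.ones(len(P))]
# ransac-ish plane
w=np.ones(len(P),bool)
for _ in range(8):
    s=np.linalg.lstsq(A[w],P[w,2],rcond=None)[0]; w=np.abs(A@s-P[:,2])<max(4,0)
print("plane",s,w.sum(),len(P)); Q=P[w]
print("y min",np.percentile(Q[:,1],[0,1,5]))
for y in range(-60,60,15):
    q=Q[abs(Q[:,1]-y)<8]; print(y,q[:,0].min().round(1),q[:,0].max().round(1), np.median(q[:,2]).round(1))
rect=cv2.minAreaRect(Q[:,:2].astype(np.float32)); print(rect, cv2.boxPoints(rect))
E
```

```text
R [524.3  77.8  30.2]
L [532.2 148.8  65.1]
hub [524.6 111.5  51.1]
foot [624.1 -65.1 104.3]
pump [565.9  58.6  88.5]
panel rows
248 170 175 [393. -36. 267.] [398. -36. 264.] [401. -36. 261.]
252 170 210 [394. -36. 269.] [624. -70.  95.] [626. -58.  93.]
256 170 211 [395. -36. 271.] [624. -69. 102.] [635. -58.  94.]
260 170 212 [397. -36. 272.] [625. -68. 108.] [642. -57.  96.]
264 170 213 [400. -37. 272.] [625. -67. 114.] [652. -57.  95.]
268 170 214 [400. -36. 274.] [626. -63. 120.] [664. -56.  94.]
272 170 215 [401. -36. 276.] [625. -61. 127.] [673. -56.  94.]
276 195 216 [626. -73. 132.] [625. -59. 132.] [682. -55.  95.]
280 194 217 [626. -74. 138.] [626. -59. 138.] [692. -54.  96.]
284 194 218 [626. -73. 144.] [625. -58. 144.] [704. -54.  95.]
288 194 219 [624. -72. 150.] [626. -56. 149.] [714. -53.  96.]
292 193 220 [626. -73. 155.] [626. -55. 155.] [726. -53.  96.]
296 193 221 [625. -72. 161.] [628. -55. 159.] [737. -52.  96.]
plane [-8.11234044e-04 -5.10382822e-02  3.04726846e+02] 2467 2831
y min [-86.36669963 -81.30001681 -75.3873418 ]
-60 621.0 791.2 307.5
-45 620.9 791.1 306.5
-30 621.3 788.2 305.7
-15 619.4 789.1 304.8
0 618.8 785.8 304.2
15 618.6 786.2 303.7
30 616.9 785.5 302.7
45 616.4 783.9 301.8
((703.4818725585938, -4.2839202880859375), (170.46481323242188, 155.13365173339844), 3.4133493900299072) [[613.7825    68.070656]
 [623.0189   -86.78779 ]
 [793.1813   -76.6385  ]
 [783.9448    78.21995 ]]
```

```bash
cat >> h.py <<'E'
FOOT=np.array([625.,-66.8]); SY=0.057
sx=np.array([np.cos(SY),np.sin(SY)]); sy=np.array([-np.sin(SY),np.cos(SY)])
def st(x,y=0): return FOOT+x*sx+y*sy
TILT=0.25
def tcp_for_grip(xy,z,yaw,tilt=TILT):
    zt=Rn.from_quat(ori(yaw,tilt)).as_matrix()[:,2]
    return np.r_[xy,z]+18.8*zt
E
python3 - <<'E'
from h import *
yaw=-0.126
ax=np.array([np.cos(yaw),np.sin(yaw)])
g=np.array([404.,359.])-25*ax
o=ori(yaw,TILT)
robot.set_gripper(78)
robot.move_to(tcp_for_grip(g,150,yaw),o)
c=snap("wrist","wrist2")
robot.move_l(tcp_for_grip(g,33,yaw),o,speed=120)
robot.set_gripper(40,30)
s=robot.state(); print(s["time_s"],s["opening"],s["ft_force"],s["tool_pos"])
robot.move_l(tcp_for_grip(g,130,yaw),o,speed=150)
s=robot.state(); print(s["time_s"],s["opening"],s["ft_force"])
snap("wrist","wrist3"); 
E
```

```text
6.4833 49.887751291076356 [-1.18733907 -1.6048401   2.52973497] [383.80675905 361.55478803  15.01125445]
7.2833 49.84982306456887 [-0.55071093  0.25004057 -3.75570671]
```

View pics/wrist3.png

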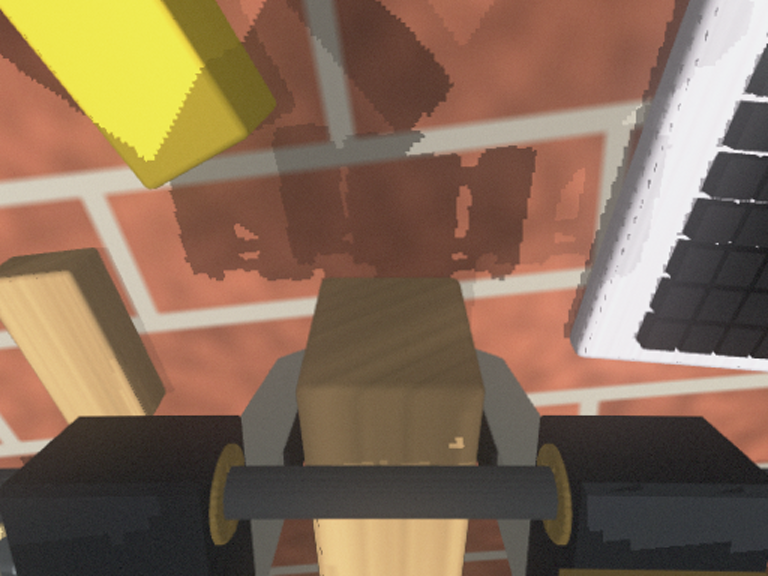

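The wood block is held square and centred between the pads, seen at wrist (390,380). Next I carry it to the panel.

```bash
python3 - <<'E'
from h import *
o=ori(SY,TILT)
robot.move_l(tcp_for_grip(np.array([420.,150.]),137,SY),o,speed=220)
robot.move_l(tcp_for_grip(st(-105),137,SY),o,speed=220)
robot.move_l(tcp_for_grip(st(-105),36,SY),o,speed=150)
robot.hold(0.1)
snap("top","top2"); snap("wrist","wrist4"); s=robot.state(); print(s["time_s"],s["tool_pos"],s["ft_force"])
hit=robot.move_l(tcp_for_grip(st(-105),32,SY),o,speed=20,force_limit=4)
s=robot.state(); print(hit,s["time_s"],s["tool_pos"],s["ft_force"])
E
```

```text
10.7417 [525.58597086 -72.76903192  18.81508552] [ 0.22072893  0.47600547 -2.92321496]
True 10.9917 [525.56028296 -72.868961    14.91782116] [-0.57190642 -0.21150651  3.6525236 ]
```

View pics/top2.png

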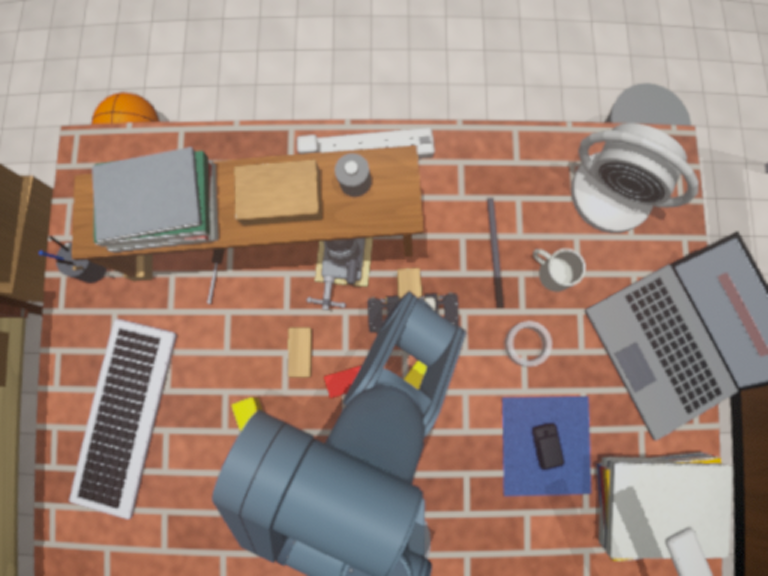

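View pics/wrist4.png

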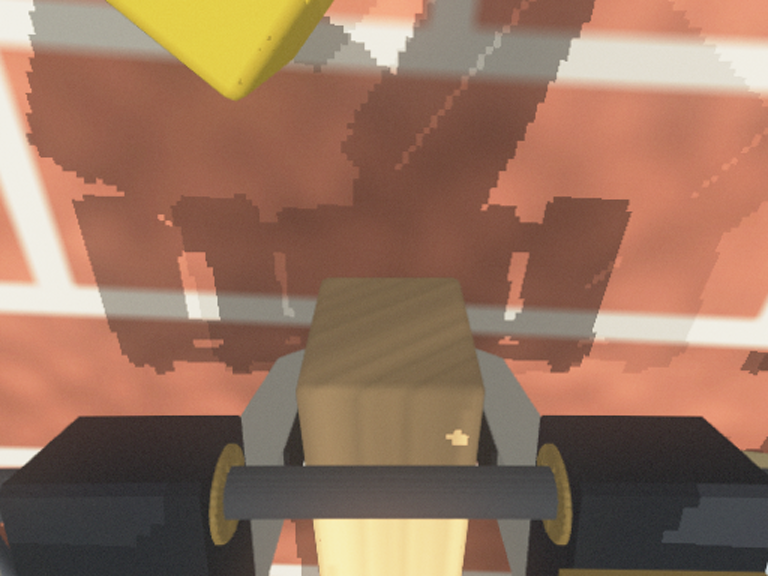

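```bash
python3 - <<'E'
from h import *
o=ori(SY,TILT)
z0=robot.state()["tool_pos"][2]
def tcp(x,z,y=0): return np.r_[st(x,y),z]
# tcp offset along x relative to grip
d=18.8*np.sin(TILT)
robot.move_l(tcp(-52+d,z0+0.3),o,speed=60)
s=robot.state(); print(s["time_s"],s["ft_force"])
robot.set_gripper(68)
robot.move_l(tcp(-135,20),o,speed=150)
robot.set_gripper(24)
snap("top","top3"); snap("wrist","wrist5")
hit=robot.move_l(tcp(-92,20),o,speed=80)
hit=robot.move_l(tcp(-48,20),o,speed=50)
s=robot.state(); print(hit,s["time_s"],s["ft_force"],s["tool_pos"])
snap("top","top4");
robot.move_l(tcp(-90,30),o,speed=100)
snap("top","top5"); snap("wrist","wrist6"); print(robot.state()["time_s"])
E
```

```text
12.0333 [ 1.1468187  -0.50140008 -0.83550017]
False 16.0 [ 0.27712758 -0.48623258 -0.05821864] [577.19189365 -69.55728143  20.13107961]
16.7333
```

```bash
python3 - <<'E'
import cv2,numpy as np
a=cv2.imread("pics/top3.png")[180:380,280:520];b=cv2.imread("pics/top5.png")[180:380,280:520]
cv2.imwrite("pics/cmp1.png",cv2.resize(np.hstack([a,b]),(800,334),interpolation=cv2.INTER_CUBIC))
E
```

```text
(no output)
```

View pics/cmp1.png

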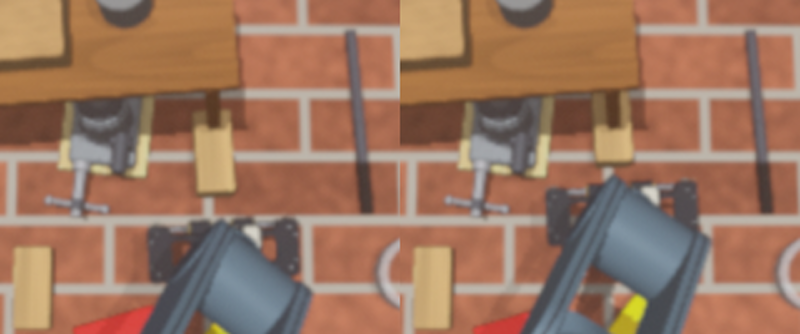

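View pics/wrist6.png

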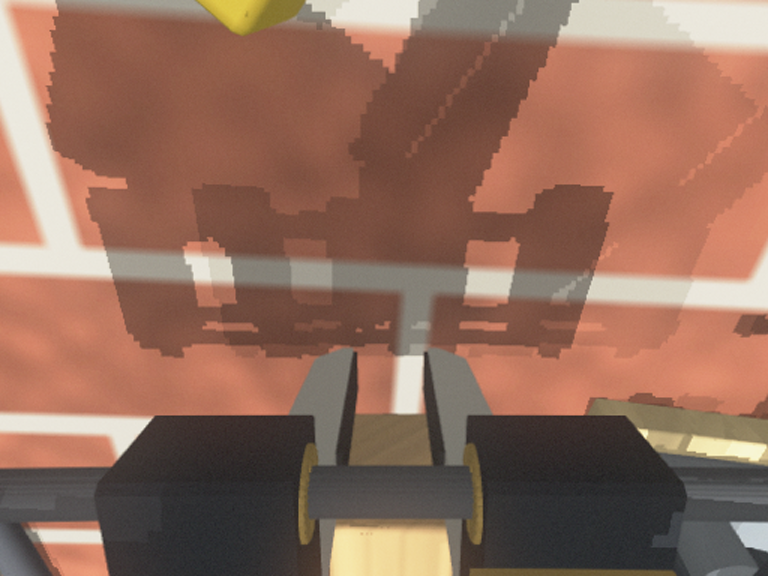

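Top pictures: the riser's near end shows at crop (614,150) and it stands square under the panel. I measure its end from depth, using the wrist camera too as I back off toward the valve.

```bash
python3 - <<'E'
from h import *
robot.set_gripper(0)
# pose to view both riser and valve, on the way to the valve
robot.move_l([430,40,220],ori(SY,0.35),speed=250)
cw=snap("wrist","wrist7"); ct=snap("top","top6")
for c in (cw,ct):
    X=cloud(c); L=np.stack([(X[...,0]-FOOT[0])*sx[0]+(X[...,1]-FOOT[1])*sx[1],(X[...,0]-FOOT[0])*sy[0]+(X[...,1]-FOOT[1])*sy[1],X[...,2]],-1)
    m=(L[...,2]>54)&(L[...,2]<68)&(L[...,0]>-70)&(L[...,0]<20)&(abs(L[...,1])<45)
    P=L[m]; print(m.sum(),"x",np.percentile(P[:,0],[0,2,98]).round(1),"y",np.percentile(P[:,1],[0,2,50,98,100]).round(1),"z",np.median(P[:,2]).round(1)); print(cv2.minAreaRect(P[:,:2].astype(np.float32)))
print(robot.state()["time_s"])
E
```

```text
1445 x [-40.1 -38.6  18.4] y [-24.5 -23.2   1.3  24.2  24.8] z 60.4
((-10.0894775390625, 0.0610504150390625), (59.92426681518555, 49.14268112182617), 0.2949943244457245)
238 x [-40.5 -39.   17.8] y [-25.2 -24.1   0.5  23.9  24.8] z 59.0
((-10.145936965942383, -0.4922332763671875), (59.945621490478516, 50.01789474487305), 1.3330413103103638)
18.55
```

View pics/wrist7.png

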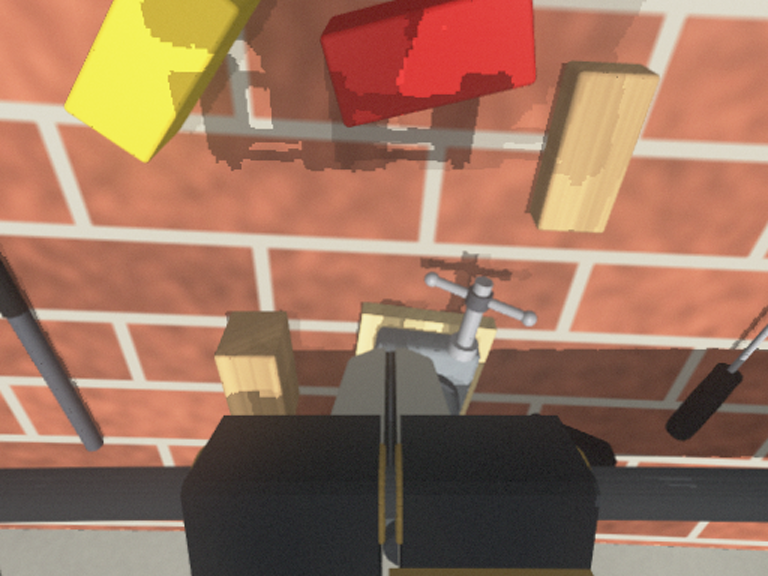

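Wrist picture: riser end at (253,335), square in front of and under the panel, with its centre at about x=+15 mm, y=0. T-bar balls are at (432,280) R and (530,318) L. Next I refine the bar geometry and make contact with the left ball.

```bash
python3 - <<'E'
from h import *
c=load("wrist7"); X=cloud(c); cam=-c["R"].T@c["t"]
for n,(u,v) in dict(R=(432,280),L=(530,318)).items():
    u/=1.5;v/=1.5; u,v=int(round(u)),int(round(v))
    P=X[v-6:v+7,u-6:u+7].reshape(-1,3); P=P[~np.isnan(P[:,0])]
    z=22 if n=="R" else 55
    Q=P[P[:,2]>(17 if n=="R" else 48)]
    from scipy.optimize import least_squares
    f=lambda p:np.linalg.norm(Q-p,axis=1)-6
    r=least_squares(f,Q.mean(0)-[0,0,5],loss="soft_l1"); print(n,len(Q),r.x.round(1),r.cost.round(2),Q.mean(0).round(1), Q.max(0).round(1))
    print(X[v-6:v+7:2,u-6:u+7:2].round(0)[...,2])
E
python3 - <<'E'
import cv2
im=cv2.imread("pics/wrist7.png"); cv2.imwrite("pics/crop7.png",cv2.resize(im[240:360,400:560],None,fx=5,fy=5))
E
```

```text
R 100 [527.1  79.   25.8] 48.41 [525.   78.8  28.9] [531.   85.8  33.6]
[[-0. -1. 23. 24. -1.  1.  1.]
 [-0. 27. 27. 28. 27. -1. -0.]
 [ 0. 29. 29. 29. 29. 28. 27.]
 [ 0. 29. 31. 31. 30. 30. 31.]
 [-0. 28. 31. 31. 32. 32. 33.]
 [-0. -0. -1. -1.  0.  1. 32.]
 [-1.  1.  0. -0.  0.  1.  0.]]
L 99 [534.  150.   59.5] 19.85 [531.7 148.7  62.2] [538.2 155.2  66.8]
[[57.  0. -0. -0. -0. -0. -0.]
 [60. 60. 60. 61. 60.  1. -1.]
 [60. 61. 63. 64. 64. 63. -1.]
 [60. 62. 64. 65. 65. 64.  1.]
 [ 0. 63. 65. 66. 67. 65. nan]
 [ 0.  2. 65. 65. 63. -0.  0.]
 [-1. -0.  0.  0.  1. -2. -1.]]
```

View pics/crop7.png

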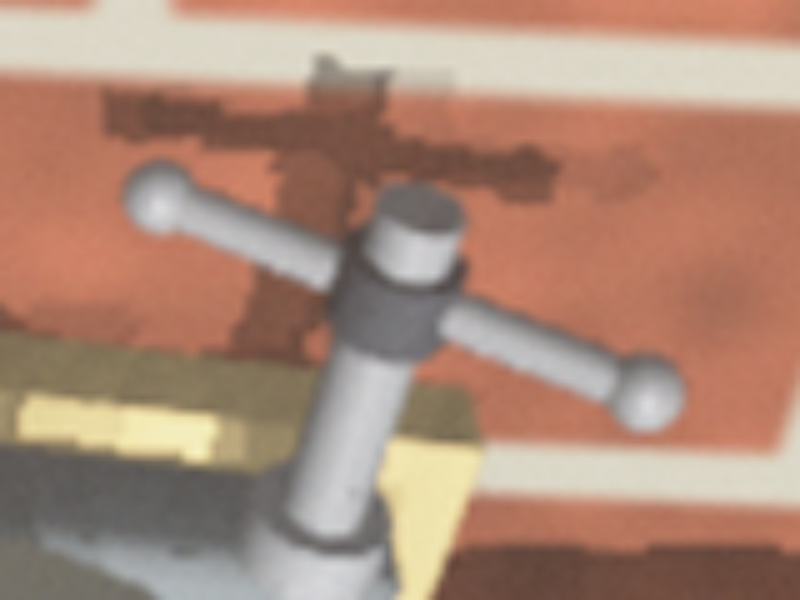

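```bash
cat >> h.py <<'E'
SP=np.array([530.5,114.5]); SPZ=42.5; JY=-0.098
jy=np.array([-np.sin(JY),np.cos(JY)]); jx=np.array([np.cos(JY),np.sin(JY)])
OV=ori(JY,0)
def left(z,off=7):   # tcp pose touching left ball top at height z
    s=np.clip((z-6-SPZ)/40,-.7,.6); c=np.sqrt(1-s*s)
    return np.r_[SP+(40*c+off)*jy,z]
def right(z,off=7):
    s=np.clip((z-6-SPZ)/40,-.7,.7); c=np.sqrt(1-s*s)
    return np.r_[SP-(40*c+off)*jy,z]
def vest(z,side): 
    s=np.arcsin(np.clip((z-6-SPZ)/40,-.95,.95)); return 0.45-s if side=="L" else 0.45+s
def mask():
    c=load("top6"); T=cloud(c)
    m=(abs(T[...,2]-(304.7-.00081*T[...,0]-.051*T[...,1]))<4)&(T[...,1]<-18)&(T[...,1]>-75)&(T[...,0]>635)&(T[...,0]<775)
    return cv2.erode(m.astype(np.uint8),np.ones((3,3)))>0
_M=None
def shelfz():
    global _M
    if _M is None: _M=mask()
    t=robot.state()["time_s"]; T=cloud(robot.camera("top"))[_M]; return t,float(np.nanmean(T[:,2])),_M.sum()
E
python3 - <<'E'
from h import *
print(robot.inverse_kinematics(left(66),OV))
robot.move_l(np.r_[left(66)[:2],160],OV,speed=250)
robot.move_l(np.r_[left(66)[:2],75],OV,speed=150)
robot.hold(0.2); b=robot.state()["ft_force"]; print(b)
for _ in range(3): print(shelfz())
hit=robot.move_l(np.r_[left(66)[:2],62],OV,speed=15,force_limit=2)
s=robot.state(); print(hit,s["tool_pos"],s["ft_force"]-b,s["time_s"])
np.save("base.npy",b); snap("wrist","wrist8"); snap("side","side8")
E
```

```text
[ 8.59148137e-02  4.18630881e-01  1.71173573e+00 -4.44089210e-16
  1.01122604e+00 -1.38688151e+00]
[0.82846404 0.27870672 1.01721015]
(20.375, 306.52914849324975, np.int64(485))
(20.425, 306.59020428432103, np.int64(485))
(20.475, 306.42863361240455, np.int64(485))
True [534.59424465 157.33144916  64.30633115] [-0.45319629  0.34575429  3.37096458] 21.2
```

View pics/wrist8.png

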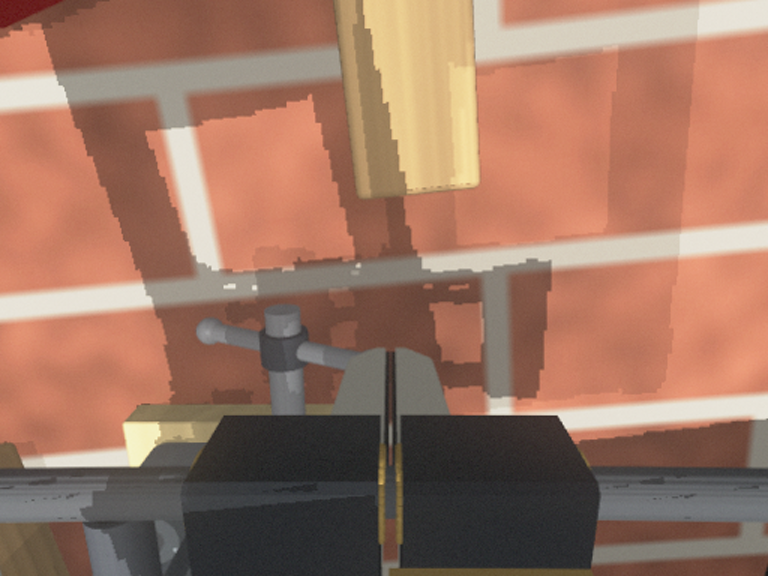

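Wrist picture: the fingertips sit on the left ball at about (390,355), with contact at z=64.3 as predicted. Next I open the valve in small steps while watching the shelf height.

```bash
cat > openv.py <<'E'
from h import *
b=np.load("base.npy"); z=robot.state()["tool_pos"][2]
H=[shelfz()[:2]]; z0=306.52; log=[]
T0=robot.state()["time_s"]; phase="seek"
while robot.state()["time_s"]-T0<22:
    t,h,_=shelfz(); H.append((t,h))
    a=np.array([x for x in H if x[0]>t-0.42]); 
    v=-np.polyfit(a[:,0]-t,a[:,1],1)[0] if len(a)>=4 else 0
    # fast estimate
    f=robot.state()["ft_force"][2]-b[2]
    log.append((round(t,2),round(h,2),round(v,1),round(z,2),round(f,1)))
    drop=z0-h
    if v>15: print("FAST - closing not possible quickly"); break
    if f>17: print("force"); break
    if drop>24 : phase="down"
    if phase=="seek":
        if drop>0.45: phase="sink"; tl=t; continue
        z-=0.65
        robot.move_l(left(z),OV,speed=8)
    elif phase=="sink":
        if t-tl>0.45 and v<5:
            z-=0.35; robot.move_l(left(z),OV,speed=8); tl=t
    elif phase=="down":
        if v<0.4: break
    if z<22: print("z low"); break
for l in log[::max(1,len(log)//60)]: print(*l)
print(log[-1],phase,z,robot.state()["time_s"],vest(z,"L"))
E
python3 openv.py
```

```text
21.35 306.34 0 64.33 3.1
22.02 306.42 0 63.03 4.6
22.62 306.42 0 61.73 5.1
23.23 306.44 0 60.43 3.5
23.82 306.5 0 59.13 4.2
24.43 306.69 0 57.83 4.2
25.02 306.39 0 56.53 3.8
25.62 306.48 0 55.23 5.0
26.23 306.52 0 53.93 5.1
26.82 306.47 0 52.63 5.4
27.43 306.66 0 51.33 4.3
28.02 306.31 0 50.03 4.6
28.38 306.12 0 49.38 4.0
28.48 305.94 0.5 49.38 4.6
28.57 305.99 0.0 49.38 4.4
28.68 305.96 0.1 49.38 3.2
28.77 306.06 0.2 49.38 4.8
29.12 305.96 0.2 49.03 5.0
29.23 305.87 0.4 49.03 4.5
29.32 306.01 -0.3 49.03 4.7
29.68 306.06 -0.1 48.68 5.7
29.77 305.94 1.0 48.68 5.3
30.12 305.87 0.3 48.33 4.9
30.23 305.87 0.5 48.33 5.5
30.32 306.01 -0.9 48.33 4.7
30.68 305.8 0.9 47.98 4.9
30.77 305.83 -0.8 47.98 4.4
31.12 305.39 0.9 47.63 5.2
31.23 305.31 0.0 47.63 4.9
31.32 305.02 2.1 47.63 4.4
31.68 304.1 3.0 47.28 4.8
31.77 303.52 4.1 47.28 4.6
32.12 301.9 4.6 46.93 4.3
32.23 301.36 4.8 46.93 4.5
32.33 300.81 5.2 46.93 5.1
32.42 300.18 5.4 46.93 5.0
32.52 299.63 5.5 46.93 4.1
32.62 298.87 6.0 46.93 4.1
32.73 298.27 6.3 46.93 4.7
32.83 297.61 6.7 46.93 4.1
32.92 297.07 6.5 46.93 4.9
33.02 296.51 5.9 46
[... 206 characters left out ...]
.02 7.3 46.93 3.9
33.92 290.06 7.3 46.93 5.0
34.02 289.49 7.1 46.93 4.9
34.12 288.61 7.5 46.93 5.2
34.23 287.87 8.1 46.93 5.0
34.33 287.12 7.9 46.93 4.4
34.42 286.37 7.6 46.93 4.6
34.52 285.27 7.6 46.93 4.7
34.62 284.76 7.9 46.93 6.0
34.73 283.84 8.2 46.93 5.3
34.83 283.14 8.0 46.93 4.7
34.92 281.95 8.3 46.93 4.8
35.02 281.39 8.8 46.93 5.9
35.12 280.31 8.8 46.93 5.5
35.23 279.48 8.8 46.93 5.2
35.33 278.55 8.6 46.93 3.1
35.42 277.7 9.2 46.93 4.8
35.52 277.0 8.7 46.93 4.8
35.62 276.61 7.7 46.93 5.2
35.73 276.86 4.7 46.93 5.0
35.83 276.69 1.9 46.93 4.7
35.92 276.74 0.2 46.93 4.7
(35.92, 276.74, np.float64(0.2), np.float64(46.93), np.float64(4.7)) down 46.92948704040532 35.975 0.4892729187218752
```

The panel sank at up to about 9 mm/s and has stopped, so it's standing on the riser. Next I open the valve fully and watch force and shelf height.

```bash
python3 - <<'E'
from h import *
b=np.load("base.npy"); z=46.93
while z>25.5:
    z-=1.2
    robot.move_l(left(z),OV,speed=15)
    s=robot.state(); f=s["ft_force"][2]-b[2]; print(round(s["time_s"],2),round(z,2),s["tool_pos"][2].round(2),(s["ft_force"]-b).round(1))
    if f>13: break
for i in range(3):
    robot.hold(0.6); print(shelfz())
snap("side","side9"); c=snap("wrist","wrist9")
print(robot.state()["time_s"])
E
python3 - <<'E'
import cv2
im=cv2.imread("pics/side9.png"); cv2.imwrite("pics/side9c.png",cv2.resize(im[180:400,240:440],None,fx=2.7,fy=2.7,interpolation=cv2.INTER_CUBIC))
E
```

```text
36.23 45.73 46.06 [-0.2  8.1  4.4]
36.48 44.53 44.83 [-0.3  9.1  4.3]
36.73 43.33 43.64 [-0.8  9.9  3. ]
36.98 42.13 42.43 [ 0.5 10.   2.9]
37.23 40.93 41.22 [-1.2 11.3  3.4]
37.48 39.73 39.97 [-0.3 12.5  3.2]
37.73 38.53 38.76 [ 0.4 12.2  1.5]
37.98 37.33 37.54 [ 0.  14.7  2.5]
38.23 36.13 36.33 [ 0.4 15.1  0.6]
38.48 34.93 35.05 [ 0.6 16.3  1.8]
38.73 33.73 33.82 [ 1.1 16.9 -0.2]
38.98 32.53 32.61 [ 1.4 16.7 -0. ]
39.23 31.33 31.37 [ 0.7 13.3  1.1]
39.48 30.13 30.08 [ 0.8 12.   1.1]
39.73 28.93 28.85 [0.8 9.9 0.3]
39.98 27.73 27.61 [-0.2  7.4  2.3]
40.23 26.53 26.42 [0.5 6.6 1.9]
40.48 25.33 25.23 [-0.6  5.7  1.8]
(41.075, 276.5924762260014, np.int64(485))
(41.725, 276.7786958414216, np.int64(485))
(42.375, 276.73397549493313, np.int64(485))
42.525
```

View pics/side9c.png

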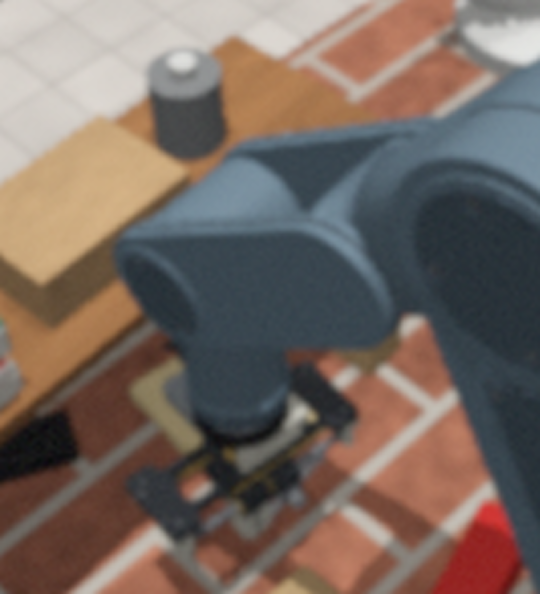

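View pics/wrist9.png

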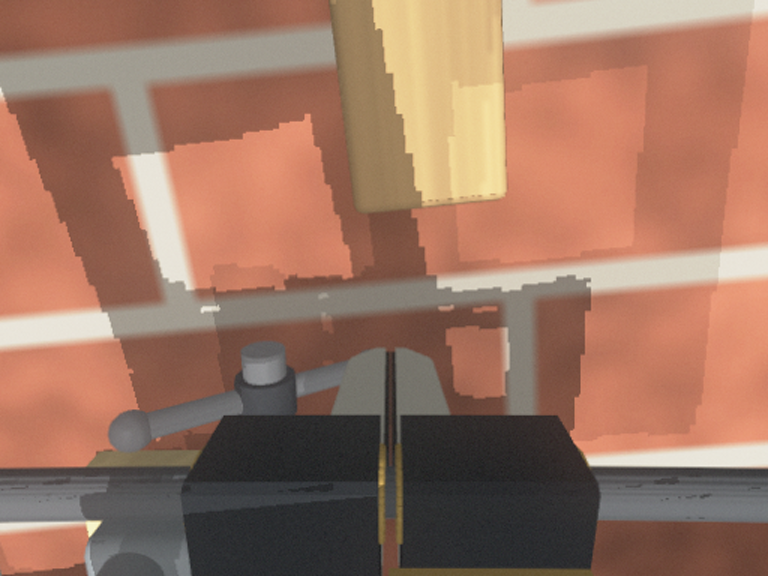

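```bash
python3 - <<'E'
from h import *
from scipy.optimize import least_squares
c=load("wrist9"); X=cloud(c)
u,v=87,287
P=X[v-10:v+11,u-10:u+11].reshape(-1,3); P=P[~np.isnan(P[:,0])]; P=P[P[:,2]>45]
d=np.linalg.norm(P-np.array([527,79,65]),axis=1); P=P[d<22]
r=least_squares(lambda p:np.linalg.norm(P-p,axis=1)-6,P.mean(0)-[0,0,4],loss="soft_l1"); print(len(P),r.x,P.max(0),P.mean(0))
print("v",0.45+np.arcsin((r.x[2]-42.5)/40))
E
```

```text
439 [527.48172192  80.59271138  63.8428225 ] [531.83773137  86.28230737  70.82767469] [525.41852341  82.76502901  67.6652177 ]
v 1.0128167134199033
```

```bash
python3 - <<'E'
from h import *
b=np.load("base.npy"); z=25.33; y=left(z)
while z>20:
    z-=0.5
    robot.move_l(np.r_[left(z)[:2],z],OV,speed=8)
    s=robot.state(); f=np.linalg.norm(s["ft_force"]-b); print(round(s["time_s"],2),round(z,2),(s["ft_force"]-b).round(1))
    if f>11 : break
robot.hold(1.0)
# look: back off and tilt to see saddle
zc=robot.state()["tool_pos"]
robot.move_l(np.r_[left(70,12)[:2],90],OV,speed=120)
robot.move_l([420,150,170],ori(JY,0.6),speed=250)
snap("wrist","wrist10"); snap("side","side10"); print(shelfz(),robot.state()["time_s"])
E
```

```text
42.77 24.83 [-1.   5.8  1.4]
43.02 24.33 [0.8 5.  1.4]
43.27 23.83 [0.1 5.  1.3]
43.52 23.33 [-0.7  4.2  1.8]
43.77 22.83 [-0.1  5.7  2. ]
44.02 22.33 [-1.1  7.3  4.2]
44.27 21.83 [-0.5  8.6  5.6]
44.52 21.33 [-1.7  9.3  8.8]
(47.425, 276.7179989957031, np.int64(485)) 47.475
```

View pics/wrist10.png

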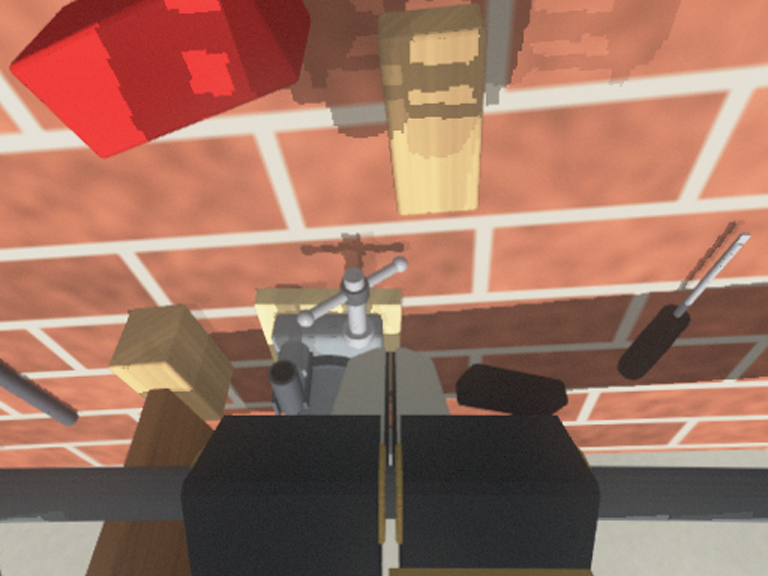

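View pics/side10.png

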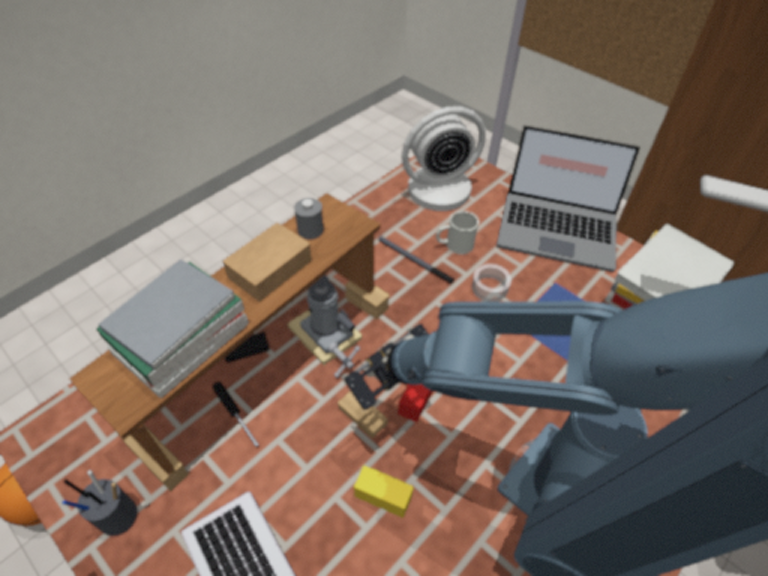

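```bash
python3 - <<'E'
import cv2,numpy as np
a=cv2.imread("pics/side1.png")[240:360,270:400];b=cv2.imread("pics/side10.png")[240:360,270:400]
cv2.imwrite("pics/cmp2.png",cv2.resize(np.hstack([a,b]),None,fx=3,fy=3,interpolation=cv2.INTER_CUBIC))
E
```

```text
(no output)
```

View pics/cmp2.png

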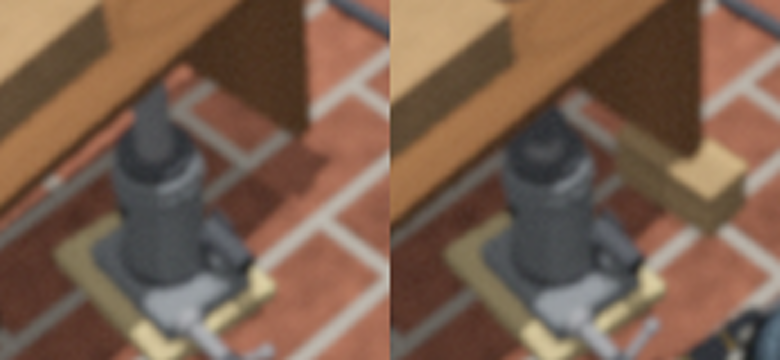

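Before and after crops: the ram stood about 60 px proud at (150,125) before. Now its cap sits on the barrel at (545,150), clear of the board, and the panel stands on the riser at (715,165). Next I shut the valve with the right ball.

```bash
python3 - <<'E'
from h import *
O=2
p=right(72.7,O)
robot.move_l(np.r_[p[:2]-30*jx,110],OV,speed=250)
robot.move_l(np.r_[p[:2],90],OV,speed=150)
robot.hold(0.15); b=np.mean([robot.state()["ft_force"] for _ in range(1)],0); np.save("base2.npy",b)
hit=robot.move_l(np.r_[p[:2],66],OV,speed=30,force_limit=2.5)
s=robot.state(); z=s["tool_pos"][2]; print(hit,z,(s["ft_force"]-b).round(1),s["time_s"])
while z>38:
    z-=2
    robot.move_l(right(z,O),OV,speed=22)
    s=robot.state(); f=s["ft_force"]-b; print(round(s["time_s"],2),round(z,2),f.round(1),np.linalg.norm(f).round(1))
    if np.linalg.norm(f)>13: break
E
```

```text
True 71.39441389914491 [ 0.  -1.6  5.3] 50.0833
50.38 69.39 [-1.1 -0.8  5.3] 5.5
50.63 67.39 [-1.  -1.2  5.6] 5.8
50.88 65.39 [-1.7 -2.2  7.5] 8.0
51.13 63.39 [-2.4 -3.8  7.2] 8.4
51.38 61.39 [-1.9 -5.1  8.4] 10.0
51.63 59.39 [-2.6 -5.2  6.5] 8.7
51.88 57.39 [-2.3 -4.4  6.8] 8.4
52.13 55.39 [-1.1 -4.5  6.7] 8.2
52.38 53.39 [-1.  -3.3  6. ] 6.9
52.63 51.39 [-0.3 -4.5  5.7] 7.3
52.88 49.39 [-0.8 -3.1  5. ] 5.9
53.13 47.39 [-0.3 -2.4  4.5] 5.1
53.38 45.39 [ 0.2 -2.7  5.4] 6.0
53.63 43.39 [-0.9 -3.5  4.3] 5.6
53.88 41.39 [ 0.5 -2.2  3.7] 4.3
54.13 39.39 [ 0.4 -2.5  4.4] 5.0
54.38 37.39 [ 1.2 -2.6  3.8] 4.8
```

```bash
python3 - <<'E'
from h import *
O=2; b=np.load("base2.npy"); z=37.39
def F():
    a=[]
    for _ in range(3): robot.hold(0.02); a.append(robot.state()["ft_force"]-b)
    return np.mean(a,0)
n=0; xy=None
while z>24:
    f=F(); n=np.linalg.norm(f)
    print(round(robot.state()["time_s"],2),round(z,2),f.round(1),n.round(1))
    if n>=15.3 or robot.state()["time_s"]>64: break
    z-=0.7 if (n<7 and z>32.5) else (0.3 if n<9 else 0.15)
    robot.move_l(right(z,O),OV,speed=10)
for _ in range(5):
    robot.hold(0.12); f=robot.state()["ft_force"]-b; print("hold",f.round(1),np.linalg.norm(f).round(1))
snap("wrist","wrist11"); print(robot.state()["time_s"],robot.state()["tool_pos"])
E
```

```text
54.43 37.39 [ 0.4 -2.4  4. ] 4.7
54.73 36.69 [ 0.5 -3.1  5.5] 6.3
55.03 35.99 [ 0.5 -3.3  5.8] 6.7
55.33 35.29 [ 0.2 -3.6  5.4] 6.5
55.63 34.59 [-0.  -3.2  5.6] 6.5
55.93 33.89 [-0.3 -3.   5.6] 6.4
56.23 33.19 [ 0.3 -3.2  5.6] 6.4
56.53 32.49 [-0.  -3.3  5.8] 6.6
56.83 32.19 [-0.5 -3.2  6. ] 6.8
57.13 31.89 [-0.1 -3.8  6.2] 7.3
57.43 31.59 [-0.4 -3.9  6.3] 7.4
57.73 31.29 [-0.1 -3.4  6.2] 7.1
58.03 30.99 [-0.7 -4.2  5.2] 6.7
58.33 30.69 [-0.5 -3.6  5.5] 6.6
58.63 30.39 [-0.9 -4.5  6.5] 7.9
58.93 30.09 [-1.6 -5.1  8.1] 9.7
59.23 29.94 [-2.3 -5.8  9.5] 11.3
59.53 29.79 [-1.7 -5.5 10.3] 11.8
59.83 29.64 [-2.5 -6.4 11. ] 13.0
60.13 29.49 [-2.9 -6.4 12.5] 14.3
60.43 29.34 [-3.2 -6.3 13.6] 15.3
hold [-3.5 -6.1 13. ] 14.8
hold [-3.6 -7.2 13.4] 15.7
hold [-3.7 -7.4 13.4] 15.8
hold [-3.1 -6.8 11.9] 14.0
hold [-3.1 -6.8 13. ] 15.0
61.0667 [526.92363681  76.96058424  30.19557481]
```

View pics/wrist11.png

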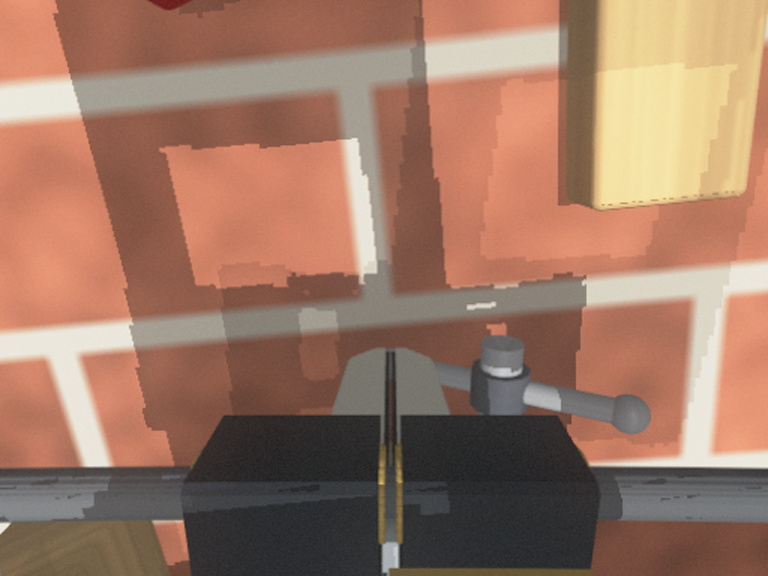

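Wrist picture: the left ball is high again at (630,413) and the fingers hold the right end down at (390,360), with about 15 N on the seat. I add a touch for margin, then retract, check and hand in.

```bash
python3 - <<'E'
from h import *
O=2; b=np.load("base2.npy")
robot.move_l(np.r_[right(29.34,O)[:2],29.05],OV,speed=10)
for _ in range(4):
    robot.hold(0.1); f=robot.state()["ft_force"]-b; print(f.round(1),np.linalg.norm(f).round(1))
robot.move_l(np.r_[right(29.34,O)[:2],80],OV,speed=100)
robot.move_l([420,60,230],ori(JY,0.35),speed=300)
snap("wrist","wrist12"); snap("top","top12"); print(shelfz(),robot.state()["time_s"])
E
python3 - <<'E'
from h import *
from scipy.optimize import least_squares
c=load("wrist12"); X=cloud(c)
for n,ctr in dict(L=[534,150,59.5],R=[527,79,25.5]).items():
    P=X.reshape(-1,3); P=P[~np.isnan(P[:,0])]; P=P[(np.linalg.norm(P-ctr,axis=1)<12)&(P[:,2]>12)]
    r=least_squares(lambda p:np.linalg.norm(P-p,axis=1)-6,P.mean(0)-[0,0,4],loss="soft_l1"); print(n,len(P),r.x.round(1))
L=np.stack([(X[...,:2]-FOOT)@sx,(X[...,:2]-FOOT)@sy,X[...,2]],-1)
m=(L[...,2]>54)&(L[...,2]<68)&(L[...,0]>-70)&(L[...,0]<-3)&(abs(L[...,1])<45)
print(cv2.minAreaRect(L[m][:,:2].astype(np.float32)), L[m][:,0].min())
T0,T1=cloud(load("top0")),cloud(load("top12"))
E
```

```text
[-4.2 -7.5 15.9] 18.1
[-3.5 -6.6 15.2] 17.0
[-3.4 -7.1 14.8] 16.8
[-3.8 -6.5 15.2] 16.9
(63.2417, 276.5446179385725, np.int64(485)) 63.2917
L 131 [533.8 148.7  59.2]
R 106 [526.8  80.3  26.2]
((-21.252933502197266, 0.10234260559082031), (36.605350494384766, 49.55776596069336), 0.7828896641731262) -39.67501729605734
```

View pics/wrist12.png

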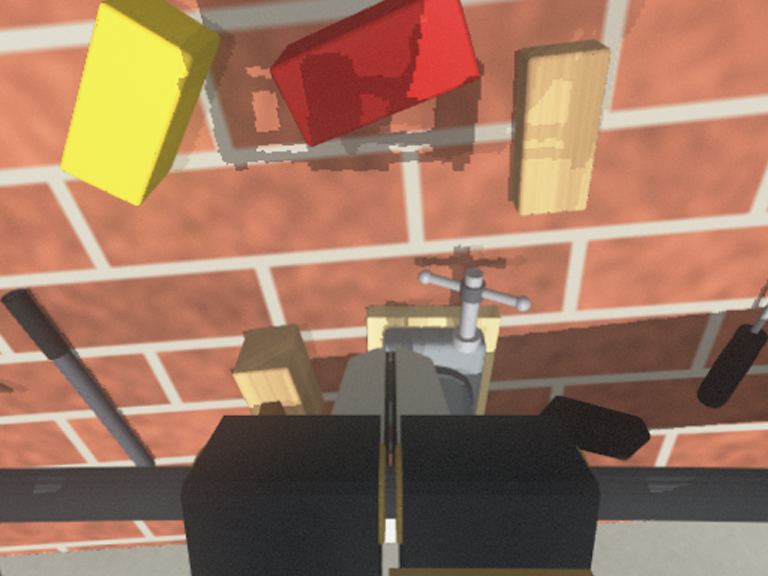

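View pics/top12.png

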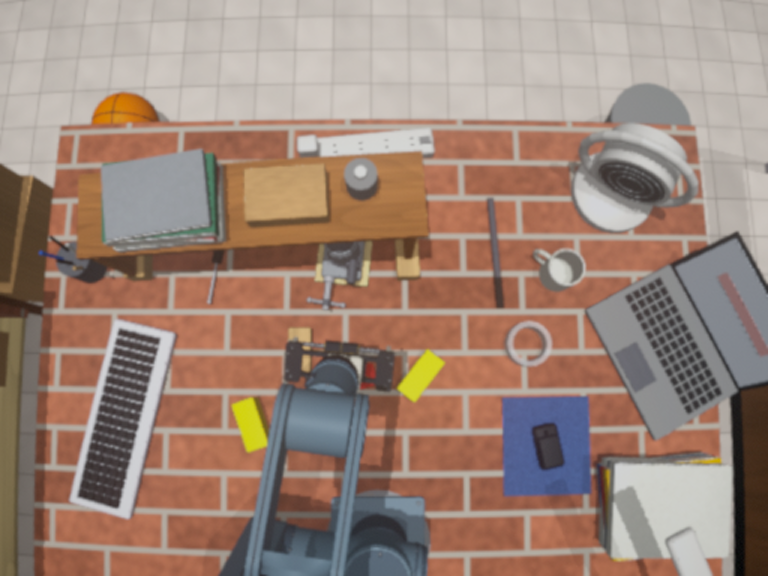

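The valve balls are back at their shut positions, the riser is square, the shelf is at rest on it, and the bystanders haven't moved.

```bash
python3 - <<'E'
from workcell import robot
robot.job_done(); print(robot.state()["time_s"])
E
```

```text
the job is handed in; nothing more can be done
the job is handed in; nothing more can be done
```

The job is handed in, with the panel standing on the riser and the valve shut and nipped up. The last clock reading was 63.3 s of the 72 s allowed.

- **Riser:** I picked the 60 mm wood block over the 30 mm look-alike by its measured height. It now sits about 15 mm past the panel's front edge, within 1 mm of its centre line and square to about 1°.
- **Lowering:** I cracked the valve open in small steps. The shelf end sank at 9 mm/s at most by the camera, so the ram moved more slowly still, and it stopped on the riser. Its height then stayed constant to within about 0.2 mm.
- **Ram clear:** I opened the valve to its stop for about 3 s. The side picture showed the ram cap down on the barrel, clear of the board. I had no direct reading of the contact forces on the ram or riser.
- **Shutting:** I held the T-bar down at about 15 N, then 17 to 18 N. Both ball ends then measured within about 1.5 mm of their shut positions.
- **Other things on the desk:** the last pictures show nothing moved. The part of low_block hidden in the top view shows in the wrist picture.

**What was off:**
- **Side force while opening:** the force on the T-bar went up to about 17 N sideways, because the fingertip pressed on the bar off-centre. That stayed under the 25 N limit.
- **Foot height:** the camera put the shelf's drop at about 31 mm where about 34 mm was expected. The foot works out at roughly 60 to 63 mm, within the tolerance.

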